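# Fit the raking light into its spring-catch base and switch it on

## Task

Set up the raking light for checking the sanded panel: pick up the yellow bar lamp, slide its rod into the bore of the grey base (which may give way along its rail), past the spring plunger, fully home so that the lamp's end sits flush against the base and the plunger has caught, right way up and without ramming it. Once it is in, nudge the red slide switch on top of the base across to on, towards the green mark. Let go, and leave everything else on the bench where it is.

Things in the scene. Friction and masses are not known exactly. Their poses are not given: they have to be found in the camera images.
- lamp: The raking light: a yellow bar lamp, loose on the bench, 0.11 to 0.23 kg. Box body 120 long (its x) x 30 wide (y) x 28 high mm with black end bands and a white light strip on its +y side; origin at the centre of the body's flat underside, z up. A steel rod sticks out of the +x end along +x, its axis 14 mm above the underside.
- lamp_shoulder (a point): Centre of the flat end face of the lamp's body where the rod starts (60 mm along lamp x from the lamp's origin, on the rod's axis). It comes to rest against the mouth face of the base. With the base at its stop, a firm push of 15 to 20 N then meets a dead stop; well over 25 N is ramming.
- lamp_nose (a point): Tip of the lamp's rod, 61 mm from the shoulder. The rod is 12 mm in diameter; the last 5 mm taper to 5 mm. A groove for the plunger is centred 30 mm from the shoulder: 7 mm diameter, 5 mm wide at the bottom, 10 mm at the top.
- base: The lamp's base: a grey block 70 (x) x 60 (y) mm, 12 to 72 mm above the bench, on an aluminium rail along its x. Origin at the block's centre at bench height, z up. A level round bore, 66 mm deep, opens in the face at x = -35 mm and runs along +x. The block slides stiffly (5 N) on the rail; pushed in along +x it may give way before it stops dead, 10 to 50 mm on, differently each time.
- base_mouth (a point): Centre of the bore's mouth, in the block's face at base x = -35 mm, 50 mm above the bench: here the lamp's shoulder must end up, wherever the base has slid, the lamp's x and y axes parallel to the base's (light strip to base +y). The bore is 13.5 mm in diameter, with a 3 mm chamfer. The plunger crosses it from +y, 30 mm behind the mouth.
- plunger (a joint): Outward travel along base +y of the spring plunger (round nose, red knob outside on the +y side), m: 0 with the bore empty, 0.002 to 0.004 while riding on the rod, under 0.001 once dropped into the groove with the lamp home. Spring 6 N at 0, 1.5 N more per mm. Riding up the nose resists the push with about 10 N at 26 to 35 mm depth; then 3 to 8 N of friction until it drops in.
- switch (a joint): Travel of the flush slide switch on top of the base, m: 0 off (start), 0.008 on. It slides along base +x, away from the bore's mouth, towards the green mark. A click spring holds it at either end: about 4 N takes it off its end; past the middle it snaps over by itself.
- switch_ridge (a point): Top centre of the switch's small red ridge: 4 mm along base x, 14 mm along base y, standing 4 mm above the base's flat top (72 mm above the bench). Off it lies at base x = 6 mm, on at 14 mm, y = 0.
- sanding_block: Cork sanding block 65 x 110 x 35 mm. Not part of the job; origin at its underside's centre.
- glue: Glue bottle, white, orange cap, 56 mm diameter, 150 mm tall, standing. Not part of the job; origin at its underside's centre.
- jar: Clear jar with black lid, 64 mm diameter, 80 mm tall, standing. Not part of the job; origin at its underside's centre.
- tape: Orange tape measure 62 x 60 x 30 mm. Not part of the job; origin at its underside's centre.
- offcut: Wood offcut 60 x 100 x 20 mm. Not part of the job; origin at its underside's centre.
- screwdriver: Red-handled screwdriver, 190 mm long, lying near the robot, about 30 mm high. Not part of the job.
- square: Try square lying near the robot: dark wooden stock 18 x 100 x 16 mm (its y), thin steel blade 135 mm along its x. Not part of the job; origin under the stock's centre.

How it is judged:
By the outcome, as a careful person would: the job done as asked, in the order asked, and still so for the second after the job is handed in, with the robot touching nothing.
It also fails if it takes over 64 s, if anything falls off the work surface, if the arm or the gripper's body presses on something with over 40 N, if the wrist force passes 120 N, or if a joint passes its speed limit or range.

## Robot

A 6-joint arm with a two-finger parallel gripper is mounted at the origin on the work surface. World frame = base frame: x ahead of the robot, y to its left, z up, the work surface at z = 0. Lengths are in m, angles in rad, forces in N, time in s.
With the tool pointing down it reaches from about 0.325 to 0.85 m from the base axis. Payload 15.5 kg.
Tool frame: the origin (TCP) lies midway between the tips of the shut fingers; the grasp point (between the pads) lies robot.hold_point_z behind it (robot.hold_point_z is the distance from the TCP to the grasp point, in m); z points along the fingers, y is the line along which they close (so a half turn about z gives the same grasp; the last joint's range is limited). The gripper opens to 91 mm and grips with 3 to 60 N. Pads are 32 mm wide; open, the fingers measure 118 mm over their backs; the gripper's body (76 mm by 178 mm) begins 60 mm behind the grasp point.
Start: joints at [1.111, 0.494, 1.345, -0, 1.302, -0.096], TCP at [0.222, 0.584, 0.18] pointing down, gripper open.
Joint ranges: [-2.91, 2.91], [-0.82, 2.16], [0.22, 2.67], [-1.22, 4.37], [0.12, 2.79], [-3.08, 3.08]. Speed limits (rad/s): [1.89, 1.89, 2.57, 3.01, 3.01, 3.01].

## Interface

Orientations are given as a unit quaternion [x, y, z, w].
In Python, from plant import robot gives the robot as it stands.
- The arm moves only by the shell command python3 shift.py 'ROWS' [OPENING] [FORCE]. ROWS is a JSON list that holds a single list of rows (three levels of brackets), with 1 to 8 rows, each of 4 numbers: dx, dy, dz in m, then a turn about the tool's z in rad; each row is the pose to reach, as a shift and turn from the pose commanded when the command began, along the tool's axes at that moment; what a row does not reach only later rows make up. A row lasts 1/8 s, in which the tool goes at most 0.0625 m and 0.188 rad, less where a joint would pass 70% of its speed; a pose out of reach is approached as far as the arm can. OPENING is the opening from 0.0 (shut) to 1.0 (fully open), set as the command begins (- or left out keeps the last). The fingers move at their own pace and stop on an object; FORCE is the grip in N (left out, the last holds). Time passes only in rows, so rows that do not move let the fingers close. It prints the time, the measured TCP pose, the force, the opening and the grip force at its end. Input that does not fit is refused with a message, and nothing moves.
- robot.observe(): the state, without advancing time (a new reading comes with each control period).
- robot.get_image(name): name is "scene" or "top" or "wrist"; returns a dict with "pixels" (400x640x3 uint8, red, green, blue), "fx", "fy", "cx", "cy" (pixels), "T" (4x4, takes a point from camera to world coordinates). Camera axes: x right, y down, z forward; pixel columns grow to the right and rows downward; lengths in m; the calibration is good to about 2 mm. The wrist camera is an equidistant fisheye: a pixel r from the principal point sees the ray r / f radians off the axis. A picture is of the moment at which its call begins. There is no depth.
- robot.finish_job(): hands the job in; it is judged then, once.
The state is a dict: "time": time; "joint_positions": joint angles; "qd": joint speeds; "joint_torque": joint torques, N m; "tool_pos": TCP position; "eef_rot": TCP orientation; "contact_force": force on the tool from outside, world axes, zero at the start; "torque": the same for the moment, N m; "finger_gap": opening from 0.0 (shut) to 1.0 (fully open); "finger_force": force on a finger pad.
Only numpy, scipy, OpenCV 4.12 (cv2) and the standard library are available. Lean on these libraries where they do the work, as an engineer would, in place of code of your own. Each camera call takes 0.05 s, during which the arm holds its last target. There are 200 camera calls.

## Working session

There is one attempt and no reset: what is moved stays moved. The work goes in short steps, Python scripts to look and compute and a shell command to move; the robot and the scene stay as the last step left them, time stands still between calls to the robot, and variables do not carry over. Pictures are saved under pics/ and viewed, at most 10 in all, crops included, and the job is handed in when it is done.

```bash
ls; mkdir -p pics
python3 - <<'E'
from plant import robot
import cv2,numpy as np
print(robot.hold_point_z, robot.observe())
for n in("scene","top"):
    d=robot.get_image(n); np.savez(f"pics/{n}0.npz",**d)
    cv2.imwrite(f"pics/{n}0.png",d["pixels"][:,:,::-1]); print(n,d["fx"],d["cx"],d["cy"],np.round(d["T"],3).tolist())
E
```

```text
pics
plant.py
shift.py
0.0188 {'time': 0.0, 'joint_positions': array([ 1.11148376e+00,  4.94181377e-01,  1.34611174e+00, -6.80979915e-06,
        1.30250935e+00, -9.54787103e-02]), 'qd': array([-0.00059833, -0.00020873, -0.00179463,  0.00168502,  0.00322097,
       -0.00121231]), 'joint_torque': array([-2.99546758e-03, -8.78827715e+01, -3.81844282e+01,  7.03432923e-02,
        5.33571281e-02, -7.30488523e-05]), 'tool_pos': array([0.22221483, 0.58371914, 0.17954599]), 'eef_rot': array([ 1.80914277e-01,  9.83498682e-01, -5.82682593e-04, -1.62498109e-04]), 'contact_force': array([ 0.16559722,  0.36922131, -0.91926382]), 'torque': array([0.01068589, 0.00450635, 0.01630763]), 'finger_force': 0.0, 'finger_gap': 1.0002380031383382}
scene 494.8582989270388 314.34763414066197 202.08513918769341 [[0.247, 0.551, -0.797, 1.561], [0.969, -0.136, 0.206, -0.266], [0.005, -0.823, -0.568, 0.832], [0.0, 0.0, 0.0, 1.0]]
top 484.74207991927886 325.96310860371796 199.88481122439327 [[-0.028, -0.998, 0.06, 0.45], [-1.0, 0.027, -0.016, 0.008], [0.014, -0.061, -0.998, 1.395], [0.0, 0.0, 0.0, 1.0]]
```

View pics/top0.png

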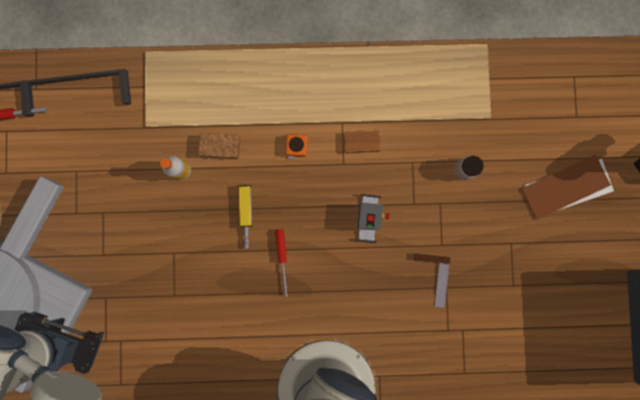

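View pics/scene0.png

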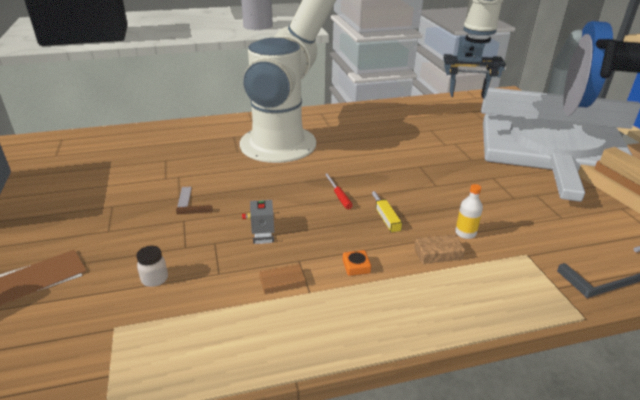

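Run:
```python
import cv2,numpy as np
t=cv2.imread("pics/top0.png"); s=cv2.imread("pics/scene0.png")
a=cv2.resize(t[175:255,225:305],(400,400),interpolation=cv2.INTER_CUBIC)
b=cv2.resize(t[180:260,330:410],(400,400),interpolation=cv2.INTER_CUBIC)
cv2.imwrite("pics/c1.png",np.hstack([a,b]))
a=cv2.resize(s[180:260,350:430],(400,400),interpolation=cv2.INTER_CUBIC)
b=cv2.resize(s[180:260,220:300],(400,400),interpolation=cv2.INTER_CUBIC)
cv2.imwrite("pics/c2.png",np.hstack([a,b]))
```

```text
(no output)
```

View pics/c1.png

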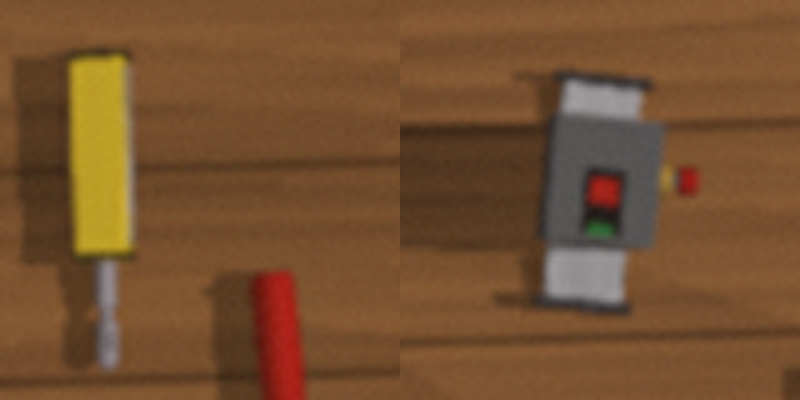

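View pics/c2.png

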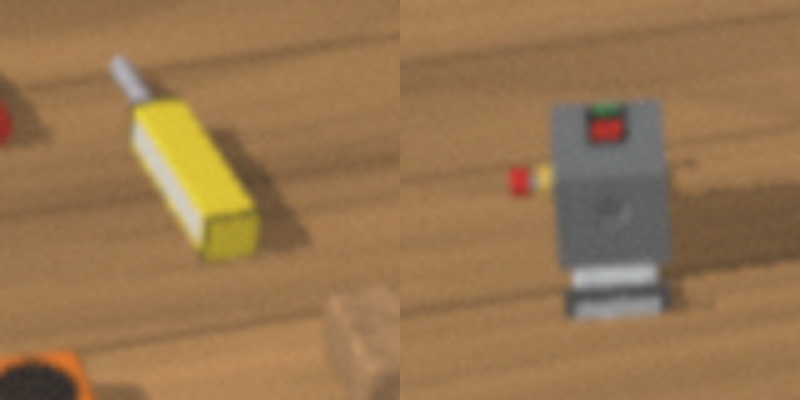

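```bash
cat > fit.py <<'E'
import numpy as np
from scipy.optimize import least_squares
cams={n:dict(np.load(f"pics/{n}0.npz")) for n in("scene","top")}
def proj(c,P):
    d=cams[c]; T=d["T"]; q=(P-T[:3,3])@T[:3,:3]
    return np.c_[d["fx"]*q[:,0]/q[:,2]+d["cx"],d["fy"]*q[:,1]/q[:,2]+d["cy"]]
def pose(p,L):
    c,s=np.cos(p[2]),np.sin(p[2]); return L@np.array([[c,s,0],[-s,c,0],[0,0,1]])+[p[0],p[1],0]
def px(X,o): return (np.array(X)+.5)/5-.5+o
def fit(obs,p0):
    f=lambda p:np.concatenate([(proj(c,pose(p,np.array(L)))-X).ravel() for c,L,X in obs])
    r=least_squares(f,p0,loss="soft_l1"); print(np.round(r.x,4),np.round(r.fun.reshape(-1,2),1).tolist()); return r.x
if __name__=="__main__":
    m=1e-3
    lt=[[-60*m,-15*m,.028],[-60*m,15*m,.028],[60*m,-15*m,.028],[60*m,15*m,.028],[121*m,0,.014]]
    o1=("top",lt,px([(70,54),(130,52),(75,257),(134,256),(109,367)],[225,175]))
    o2=("scene",lt,px([(258,211),(205,222),(183,102),(135,107),(117,60)],[350,180]))
    bt=[[-.035,-.03,.072],[-.035,.03,.072],[.035,-.03,.072],[.035,.03,.072]]
    b1=("top",bt,px([(554,114),(665,123),(540,240),(655,248)],[250,180]))
    b2=("scene",bt+[[-.035,0,.05]],px([(667,168),(555,172),(660,100),(553,105),(612,210)],[140,180]))
    for o,p in(((o1,o2),[.45,.15,3.1]),((b1,b2),[.45,-.1,3.1])):
        fit(o,p)
        for k in o: fit([k],p)
E
python3 fit.py
```

```text
[0.5238 0.2156 3.1362] [[0.7, -1.5], [-0.7, -1.3], [0.2, 0.5], [-0.9, 0.4], [-0.2, -0.0], [0.1, 0.6], [0.3, -0.0], [-0.8, -1.8], [-0.9, -1.4], [0.1, 0.0]]
[0.5229 0.2153 3.1415] [[0.7, -1.1], [-0.7, -1.0], [0.4, 0.8], [-0.7, 0.7], [0.1, 0.3]]
[0.5256 0.2155 3.1282] [[0.1, 1.1], [0.3, 0.4], [-0.4, -1.5], [-0.6, -1.1], [0.6, 0.3]]
[ 0.4825 -0.1325  3.0172] [[0.2, -0.4], [-0.2, -0.1], [0.7, -0.1], [-0.5, 0.4], [0.3, 0.4], [-0.3, 1.2], [0.3, -0.9], [-0.4, -0.5], [0.3, -0.4]]
[ 0.4824 -0.1323  3.0247] [[0.1, -0.3], [-0.3, -0.1], [0.7, 0.0], [-0.4, 0.4]]
[ 0.4829 -0.1325  3.0081] [[0.2, 0.6], [-0.5, 1.2], [0.4, -0.8], [-0.3, -0.5], [0.2, -0.3]]
```

```bash
python3 shift.py '[[[-0.05, -0.03, 0, -0.05], [-0.1, -0.06, 0, -0.1], [-0.15, -0.09, 0, -0.15], [-0.2, -0.12, 0, -0.2], [-0.25, -0.145, 0, -0.25], [-0.3, -0.175, 0, -0.3], [-0.35, -0.2, 0, -0.359], [-0.395, -0.227, 0, -0.359]]]'; python3 shift.py '[[[-0.018, 0.0, 0, 0], [-0.018, 0, 0, 0], [-0.018, 0, 0, 0]]]'
cat > w.py <<'E'
import sys,cv2,numpy as np
from plant import robot
d=robot.get_image("wrist"); n=sys.argv[1]
np.savez(f"pics/{n}.npz",**d); cv2.imwrite(f"pics/{n}.png",d["pixels"][:,:,::-1])
o=robot.observe(); R=o["eef_rot"]
print(d["fx"],d["cx"],d["cy"],o["time"],o["tool_pos"],o["eef_rot"],o["joint_positions"][5])
E
python3 w.py w1
```

```text
time: 1.1
tool_pos: [0.5118, 0.2297, 0.1799]
eef_rot: [0.002, 1.0, -0.0, -0.0]
contact_force: [0.6, 0.4, -0.1]
finger_gap: 0.999
finger_force: 0.0
time: 1.48
tool_pos: [0.5278, 0.2316, 0.1798]
eef_rot: [0.002, 1.0, -0.0, -0.0]
contact_force: [-0.2, 0.0, 0.3]
finger_gap: 1.001
finger_force: 0.0
309.70691628693146 319.26973405359365 198.83637369210382 1.525 [0.52774897 0.23177552 0.17997803] [ 1.93733800e-03  9.99998058e-01 -5.46367419e-05 -3.57884695e-04] -1.256805978536034
```

View pics/w1.png

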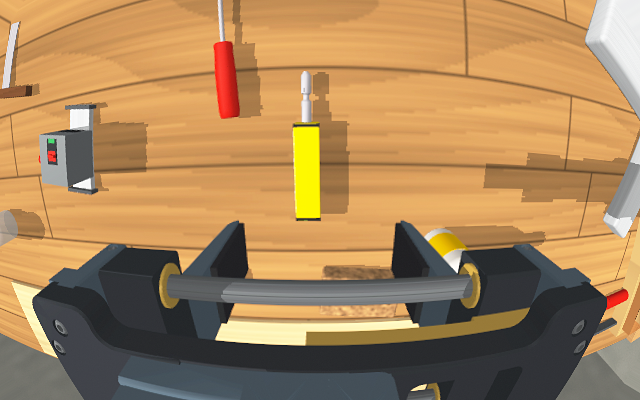

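```bash
cat > wfit.py <<'E'
import numpy as np
from fit import pose
from scipy.optimize import least_squares
def wproj(d,P):
    T=d["T"]; q=(P-T[:3,3])@T[:3,:3]; r=np.hypot(q[:,0],q[:,1]); k=d["fx"]*np.arctan2(r,q[:,2])/r
    return np.c_[d["cx"]+k*q[:,0],d["cy"]+k*q[:,1]]
def wfit(n,L,X,p0):
    d=dict(np.load(f"pics/{n}.npz")); L=np.array(L);X=np.array(X)
    r=least_squares(lambda p:(wproj(d,pose(p,L))-X).ravel(),p0,loss="soft_l1")
    print(n,np.round(r.x,4),np.round(r.fun.reshape(-1,2),1).tolist()); return r.x
E
python3 - <<'E'
from wfit import *
wfit("w1",[[-.06,-.015,.028],[-.06,.015,.028],[.06,-.015,.028],[.06,.015,.028],[.121,0,.014]],[(321,220),(295,220),(320,123),(293,124),(306,71)],[.52,.21,3.13])
wfit("w1",[[-.035,-.03,.072],[-.035,.03,.072],[.035,-.03,.072],[.035,.03,.072]],[(68,187),(41,184),(69,131),(42,133)],[.48,-.13,3.0])
E
```

```text
w1 [0.5229 0.2174 3.1471] [[-0.7, 0.9], [1.0, 1.1], [-0.6, -0.7], [0.2, -1.3], [0.2, 0.2]]
w1 [ 0.4836 -0.1297  2.9744] [[1.1, -0.1], [2.2, -2.9], [-1.5, 4.4], [-0.9, -0.2]]
```

```bash
python3 shift.py '[[[0.004, -0.0155, 0.05, 0], [0.004, -0.0155, 0.1, 0], [0.004, -0.0155, 0.145, 0], [0.004, -0.0155, 0.165, 0], [0.004, -0.0155, 0.176, 0], [0.004, -0.0155, 0.176, 0]]]'; python3 shift.py '[[[0, 0, 0, 0], [0, 0, 0, 0], [0, 0, 0, 0], [0, 0, 0, 0], [0, 0, 0, 0], [0, 0, 0, 0], [0, 0, 0, 0], [0, 0, 0, 0]]]' 0.0 45
```

```text
time: 2.28
tool_pos: [0.5243, 0.2161, 0.0041]
eef_rot: [0.002, 1.0, -0.0, -0.0]
contact_force: [0.0, 0.5, -0.0]
finger_gap: 0.998
finger_force: 0.0
time: 3.28
tool_pos: [0.5247, 0.2158, 0.0041]
eef_rot: [0.002, 1.0, -0.0, -0.0]
contact_force: [-0.2, 0.5, -0.5]
finger_gap: 0.156
finger_force: 0.0
```

```bash
python3 shift.py '[[[0, 0, 0, 0], [0, 0, 0, 0]]]'; python3 w.py w2
```

```text
time: 3.52
tool_pos: [0.5246, 0.2158, 0.0041]
eef_rot: [0.002, 1.0, -0.0, -0.0]
contact_force: [-0.3, -0.7, 0.2]
finger_gap: -0.002
finger_force: 0.0
309.70691628693146 319.26973405359365 198.83637369210382 3.575 [0.5246847  0.21584444 0.00411991] [2.40964615e-03 9.99997097e-01 1.97160445e-06 5.98883282e-06] -1.2809446462768492
```

View pics/w2.png

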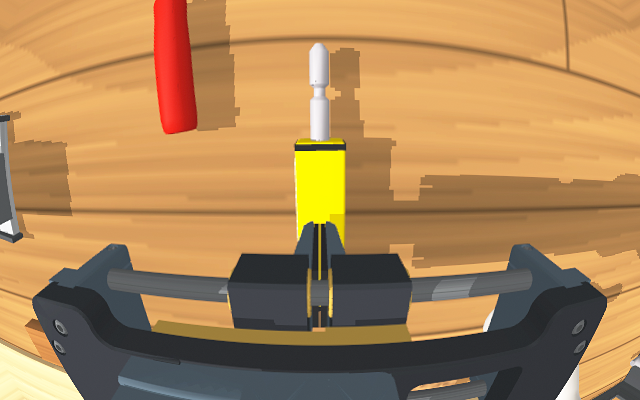

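Run:
```python
from wfit import *
p=wfit("w2",[[.06,-.015,.028],[.06,.015,.028],[.121,0,.014]],[(346,148),(295,150),(319,43)],[.52,.21,3.13])
d=dict(np.load("pics/w2.npz")); print(np.round(d["T"],3).tolist())
print(wproj(d,np.array([[.5247,.2158,.004],[.5247,.2158,.0228],[.5247,.2158,.06],[.5247,.2158,.1]])), wproj(d,pose(p,np.array([[-.06,-.015,.028],[-.06,.015,.028.real]]))))
d=dict(np.load("pics/w1.npz")); print(np.round(d["T"],3).tolist())
```

```text
w2 [0.5265 0.2178 3.1547] [[0.0, -0.1], [0.1, -1.3], [-0.2, 6.5]]
[[0.004, 0.956, 0.292, 0.442], [1.0, -0.004, -0.001, 0.216], [-0.0, 0.292, -0.956, 0.209], [0.0, 0.0, 0.0, 1.0]]
[[318.9564285  225.2317599 ]
 [318.91965315 235.87101642]
 [318.82598213 263.20316998]
 [318.67817383 307.04742165]] [[343.5828605  314.51153485]
 [302.61407481 315.15748676]]
[[0.003, 0.957, 0.292, 0.445], [1.0, -0.003, -0.001, 0.232], [-0.001, 0.292, -0.957, 0.385], [0.0, 0.0, 0.0, 1.0]]
```

Run:
```python
import cv2
t=cv2.imread("pics/w2.png"); cv2.imwrite("pics/c3.png",cv2.resize(t[130:340,220:420],(570,600),interpolation=cv2.INTER_NEAREST))
```

```text
(no output)
```

View pics/c3.png

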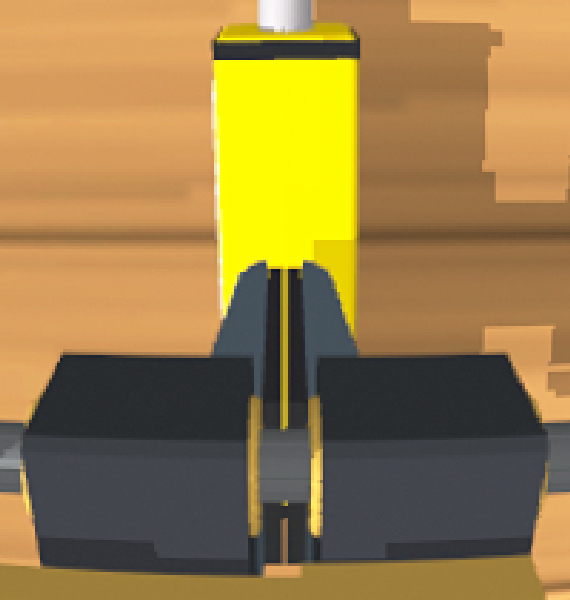

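Run:
```python
from wfit import *
A=dict(np.load("pics/w1.npz"));B=dict(np.load("pics/w2.npz"))
LA=np.array([[-.06,-.015,.028],[-.06,.015,.028],[.06,-.015,.028],[.06,.015,.028],[.121,0,.014]]);XA=np.array([(321,220),(295,220),(320,123.5),(293,124.5),(306,71)])
LB=np.array([[.06,-.015,.028],[.06,.015,.028],[.121,0,.014]]);XB=np.array([(345.6,144.7),(295.3,144.7),(319,43)])
f=lambda d,L,X:(lambda p:(wproj(d,pose(p,L+[0,0,p[3]]))-X).ravel())
for g in(f(A,LA,XA),f(B,LB,XB),lambda p:np.r_[f(A,LA,XA)(p),f(B,LB,XB)(p)]):
    r=least_squares(g,[.52,.21,3.13,0]);print(np.round(r.x,4),np.round(r.fun,1))
```

```text
[ 0.5237  0.2172  3.1467 -0.0037] [-0.9  0.4  1.1  0.6 -0.7 -0.7  0.4 -1.3  0.2  1.2]
[0.5236 0.2174 3.1494 0.0047] [ 1.  -0.5 -1.1  0.   0.1  0.6]
[5.2350e-01 2.1740e-01 3.1483e+00 1.1000e-03] [-0.7  1.7  1.   1.8 -0.7 -0.7  0.  -1.3 -0.1  0.6  0.5 -1.4 -0.5 -0.9
  0.3  1.6]
```

The fingers shut above the lamp without touching it, so the true tip height is greater than the readout. I'll reopen and lower step by step, watching the force.

```bash
python3 shift.py '[[[0, 0, 0, 0], [0, 0, 0, 0], [0, 0, 0, 0], [0, 0, 0, 0], [0, 0, 0, 0], [0, 0, 0, 0], [0, 0, 0, 0], [0, 0, 0, 0]]]' 1.0; python3 shift.py '[[[0, 0, 0.002, 0], [0, 0, 0.004, 0], [0, 0, 0.006, 0], [0, 0, 0.008, 0], [0, 0, 0.008, 0]]]'
```

```text
time: 4.58
tool_pos: [0.5247, 0.2158, 0.0041]
eef_rot: [0.002, 1.0, -0.0, -0.0]
contact_force: [-0.5, 0.3, -0.9]
finger_gap: 0.851
finger_force: 0.0
time: 5.2
tool_pos: [0.5245, 0.2158, -0.0041]
eef_rot: [0.002, 1.0, -0.0, -0.0]
contact_force: [-0.5, 0.3, 0.1]
finger_gap: 1.0
finger_force: 0.0
```

```bash
python3 shift.py '[[[0, 0, 0.002, 0], [0, 0, 0.004, 0], [0, 0, 0.006, 0], [0, 0, 0.008, 0], [0, 0, 0.008, 0]]]';python3 shift.py '[[[0, 0, 0.002, 0], [0, 0, 0.004, 0], [0, 0, 0.006, 0], [0, 0, 0.006, 0]]]'
```

```text
time: 5.82
tool_pos: [0.5245, 0.2158, -0.0121]
eef_rot: [0.002, 1.0, -0.0, -0.0]
contact_force: [-0.7, 0.7, 0.0]
finger_gap: 1.001
finger_force: 0.0
time: 6.32
tool_pos: [0.5246, 0.2158, -0.0181]
eef_rot: [0.002, 1.0, -0.0, -0.0]
contact_force: [0.4, 0.4, 0.0]
finger_gap: 1.001
finger_force: 0.0
```

```bash
for i in 1 2 3; do python3 shift.py '[[[0, 0, 0.002, 0], [0, 0, 0.003, 0], [0, 0, 0.003, 0]]]' | egrep 'tool_pos|contact'; done
```

```text
tool_pos: [0.5246, 0.2158, -0.021]
contact_force: [0.4, 0.2, 0.1]
tool_pos: [0.5246, 0.2158, -0.024]
contact_force: [-0.3, -0.5, -0.6]
tool_pos: [0.5246, 0.2158, -0.027]
contact_force: [-0.9, -0.1, -0.5]
```

```bash
for i in 1 2 3; do python3 shift.py '[[[0, 0, 0.0015, 0], [0, 0, 0.003, 0], [0, 0, 0.003, 0]]]' | egrep 'time|tool_pos|contact'; done
```

```text
time: 7.82
tool_pos: [0.5246, 0.2158, -0.03]
contact_force: [-0.4, 0.0, -0.4]
time: 8.2
tool_pos: [0.5246, 0.2158, -0.033]
contact_force: [0.0, 0.3, 0.2]
time: 8.57
tool_pos: [0.5249, 0.2159, -0.0336]
contact_force: [-11.3, -3.3, 48.5]
```

```bash
python3 shift.py '[[[0, 0, -0.0055, 0], [0, 0, -0.0055, 0]]]' | egrep 'tool_pos|contact'; python3 shift.py '[[[0, 0, 0, 0], [0, 0, 0, 0], [0, 0, 0, 0], [0, 0, 0, 0], [0, 0, 0, 0], [0, 0, 0, 0], [0, 0, 0, 0], [0, 0, 0, 0]]]' 0.0 45
```

```text
tool_pos: [0.525, 0.2159, -0.0301]
contact_force: [1.0, 0.2, -0.5]
time: 9.82
tool_pos: [0.5247, 0.2159, -0.0304]
eef_rot: [0.002, 1.0, 0.0, 0.0]
contact_force: [0.2, -0.1, -0.4]
finger_gap: 0.326
finger_force: 45.0
```

```bash
python3 shift.py '[[[0, 0, -0.05, 0], [0, 0, -0.1, 0], [-0.02, -0.05, -0.1, 0.02], [-0.04, -0.1, -0.1, 0.04], [-0.06, -0.155, -0.1, 0.06], [-0.08, -0.21, -0.1, 0.08], [-0.1, -0.265, -0.1, 0.1], [-0.12, -0.32, -0.1, 0.12]]]' | egrep 'tool|force|gap'; python3 shift.py '[[[-0.014, -0.053, 0, 0], [-0.014, -0.053, 0, 0], [-0.014, -0.053, 0, 0], [-0.014, -0.053, 0, 0]]]'; python3 w.py w3
```

```text
tool_pos: [0.6434, -0.1067, 0.0695]
contact_force: [0.9, 0.9, -2.1]
finger_gap: 0.327
finger_force: 45.0
time: 11.32
tool_pos: [0.6502, -0.1579, 0.0696]
eef_rot: [0.062, 0.998, 0.0, -0.0]
contact_force: [-0.6, 0.1, -1.3]
finger_gap: 0.325
finger_force: 45.0
309.70691628693146 319.26973405359365 198.83637369210382 11.375 [ 0.65029264 -0.15785109  0.06965504] [ 6.16965689e-02  9.98094935e-01  9.90772865e-05 -1.57254563e-04] -1.77475422896241
```

View pics/w3.png

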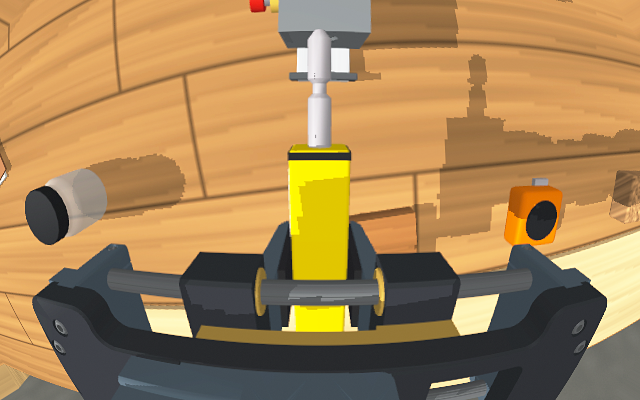

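Run:
```python
import cv2,numpy as np
g=cv2.GaussianBlur(cv2.cvtColor(cv2.imread("pics/w3.png"),cv2.COLOR_BGR2GRAY),(3,3),0).astype(int)
for c in (283,288,293,298,345,350,355,360,365): print(c,g[10:54:2,c])
for r in (6,12,18,24,34,40,44): print(r,g[r,272:302:2],g[r,350:380:2])
```

```text
283 [161 162 162 162 162 162 162 162 163 162 158  92  79  82  91 118 154 169
 167 162 145 118]
288 [161 162 162 162 162 162 162 163 162 162 154  91  80  80  80  79  84  86
  86 128 136 113]
293 [161 162 162 162 162 162 162 162 162 162 150  89  86  86  86  85  84  86
  87 124 125 115]
298 [161 162 162 162 162 162 162 162 162 162 147  85  86  86  86  86  86  86
  93 205 246 246]
345 [161 161 161 161 160 161 161 161 162 162 154  92  86  86  86  86  86  86
  86 182 247 245]
350 [161 160 160 161 161 161 161 161 162 162 156  97  86  86  86  86  86  86
  85 102 135 135]
355 [161 161 160 161 161 161 161 161 161 162 160 109  86  86  86  86  86  87
  86  96 131 130]
360 [160 161 161 161 161 161 161 161 161 162 163 117  85  86  87  86  86  86
  92 117 130 130]
365 [161 160 161 161 161 161 161 161 161 161 163 123  85  86  90 100  94  83
 105 125 160 179]
6 [192 192 191 176 161 161 161 161 161 161 161 161 161 161 160] [160 160 160 160 160 160 161 160 160 161 147 125 126 126 126]
12 [149 147 148 156 162 162 162 162 162 162 162 162 162 162 161] [160 161 161 161 161 161 161 161 161 161 147 126 125 125 125]
18 [171 171 172 166 162 162 162 162 162 162 162 162 162 162 162] [161 161 161 161 161 161 161 161 161 161 149 120 121 121 120]
24 [173 172 172 166 162 162 162 162 163 162 162 162 162 162 162] [161 161 161 161 160 161 160 161 161 161 148 119 118 118 118]
34 [176 176 177 169 107  80  79  79  80  86  86  86  86  86  86] [ 86  86  86  85  85  85  85  85  84  90 117 123 124 123 123]
40 [172 172 172 172 173 151  91  81  79  80  84  86  86  86  86] [ 86  86  86  86  86  86  86  91 108 111 109 108 108 107 106]
44 [171 171 171 171 170 170 155  96  86  86  86  86  86  86  86] [86 86 87 86 87 86 86 83 83 83 85 86 87 88 90]
```

Run:
```python
from wfit import *
for L,X in (([[-.035,-.03,.072],[-.035,.03,.072]],[(370.3,31.8),(278.3,31.2)]),([[-.035,-.03,.072],[-.035,.03,.072],[-.035,-.03,.012],[-.035,.03,.012]],[(370.3,31.8),(278.3,31.2),(361.5,47),(286.5,47)])):
    wfit("w3",L,X,[.48,-.13,3.0])
wfit("w3",[[.06,-.015,.1285],[.06,.015,.1285]],[(351,150),(289,150)],[.65,-.15,3.0])
```

```text
w3 [ 0.4831 -0.1336  3.0179] [[0.3, -0.0], [-0.3, -0.0]]
w3 [ 0.4828 -0.1336  3.0198] [[0.4, -0.5], [-0.2, -0.4], [-2.3, 0.7], [0.8, 0.5]]
w3 [ 0.6482 -0.157   3.0191] [[0.4, 0.0], [-0.4, 0.0]]
```

```bash
python3 shift.py '[[[0, 0.0033, 0.03, 0], [0, 0.0033, 0.055, 0], [0, 0.0033, 0.064, 0], [0, 0.0033, 0.064, 0], [0, 0.0033, 0.064, 0]]]'; python3 shift.py '[[[0.005, 0, 0, 0], [0.01, 0, 0, 0], [0.015, 0, 0, 0], [0.02, 0, 0, 0], [0.025, 0, 0, 0], [0.03, 0, 0, 0], [0.03, 0, 0, 0]]]'
```

```text
time: 12.0
tool_pos: [0.6516, -0.1558, 0.0067]
eef_rot: [0.062, 0.998, -0.0, 0.001]
contact_force: [0.3, 0.4, -1.0]
finger_gap: 0.327
finger_force: 45.0
time: 12.88
tool_pos: [0.6206, -0.1519, 0.0056]
eef_rot: [0.062, 0.998, 0.0, -0.0]
contact_force: [0.8, 0.5, -2.3]
finger_gap: 0.325
finger_force: 45.0
```

```bash
for i in 1 2; do python3 shift.py '[[[0.004, 0, 0, 0], [0.008, 0, 0, 0], [0.012, 0, 0, 0], [0.015, 0, 0, 0], [0.015, 0, 0, 0]]]' | egrep "time|tool|contact|gap"; done
```

```text
time: 13.5
tool_pos: [0.6066, -0.1501, 0.0058]
contact_force: [4.2, 3.5, -1.2]
finger_gap: 0.328
time: 14.12
tool_pos: [0.5917, -0.148, 0.0058]
contact_force: [5.0, 5.3, -1.8]
finger_gap: 0.325
```

```bash
for i in 1 2; do python3 shift.py '[[[0.004, 0.0003, 0, 0], [0.008, 0.0003, 0, 0], [0.012, 0.0003, 0, 0], [0.015, 0.0003, 0, 0], [0.015, 0.0003, 0, 0]]]' | egrep "time|tool|contact|gap"; done
```

```text
time: 14.75
tool_pos: [0.5775, -0.1459, 0.006]
contact_force: [6.4, 5.6, -1.9]
finger_gap: 0.328
time: 15.38
tool_pos: [0.5614, -0.1432, 0.0057]
contact_force: [2.2, 8.5, -1.7]
finger_gap: 0.329
```

```bash
for i in 1 2; do python3 shift.py '[[[0.003, 0, 0, 0], [0.006, 0, 0, 0], [0.009, 0, 0, 0], [0.01, 0, 0, 0]]]' | egrep "time|tool|contact|gap"; done; python3 w.py w4
python3 - <<'E'
import cv2,numpy as np
g=cv2.GaussianBlur(cv2.cvtColor(cv2.imread("pics/w4.png"),cv2.COLOR_BGR2GRAY),(3,3),0).astype(int)
for c in (292,298,305,319,340,348): print(c,g[20:180:4,c])
E
```

```text
time: 15.88
tool_pos: [0.551, -0.1423, 0.0055]
contact_force: [0.2, 5.4, -1.4]
finger_gap: 0.328
time: 16.38
tool_pos: [0.55, -0.1428, 0.0071]
contact_force: [39.5, 10.8, -18.4]
finger_gap: 0.325
309.70691628693146 319.26973405359365 198.83637369210382 16.425 [ 0.54998639 -0.14277812  0.00710546] [ 6.32086013e-02  9.97972016e-01 -8.94888791e-04  7.46508536e-03] -1.8076473891308973
292 [173 173 173 174 173 173 172 172 172 172 172 172 172 172 171 170 170 170
 170 170 170 170 170 168 168 168 168 168 168 168 168 168 167 161  51 161
 225 225 225 225]
298 [ 61  61  61  60  60  59  60  60  60  58  58  59  59  58  57  57  57  85
 170 170 170 170 170 169 169 169 168 168 168 168 168 168 167 161  52 162
 224 224 224 224]
305 [125  67  62  61  61  61  60 115 114 113 109 105 113 112 110  57  57  92
 170 170 170 170 169 168 168 168 169 168 168 168 168 168 167 159  52 165
 224 224 224 224]
319 [159  71  63  62  61  61  60 114 114 111 113 103 113 112 109  58  57  96
 170 170 170 170 169 168 168 169 168 168 168 168 168 168 167 159  52 166
 224 224 224 224]
340 [ 63  62  61  61  61  61  60  70  73  71  59  62  69  73  66  57  57  74
 171 170 170 170 170 168 168 169 168 168 169 168 168 168 167 161  51 160
 224 224 224 211]
348 [174 175 174 173 173 173 173 173 174 173 174 173 172 171 171 171 171 171
 170 170 170 170 170 168 169 168 169 168 168 168 168 168 167 162  51 123
 214 212 211 194]
```

```bash
python3 shift.py '[[[-0.006, 0, 0, 0], [-0.006, 0, 0, 0]]]'
python3 - <<'E'
import cv2,numpy as np
a=cv2.imread("pics/w4.png"); cv2.imwrite("pics/c4.png",cv2.resize(a[0:260,200:440],(554,600),interpolation=cv2.INTER_CUBIC))
E
```

```text
time: 16.68
tool_pos: [0.5497, -0.1424, 0.006]
eef_rot: [0.063, 0.998, -0.0, 0.002]
contact_force: [7.6, 5.7, -0.8]
finger_gap: 0.328
finger_force: 45.0
```

View pics/c4.png

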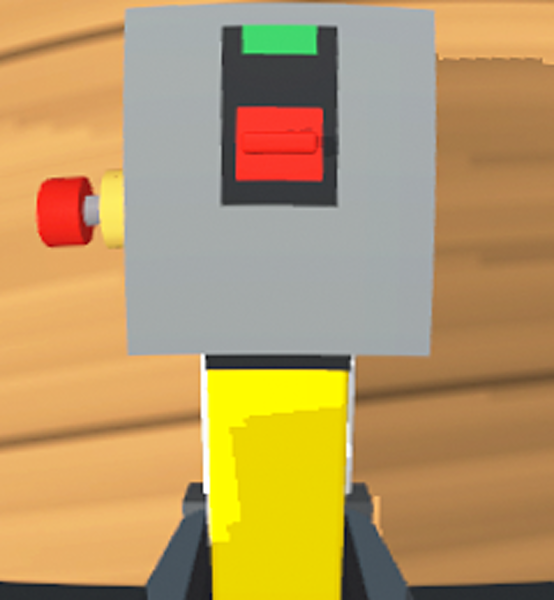

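Run:
```python
from wfit import *
from scipy.optimize import brentq
b=wfit("w4",[[-.035,-.03,.072],[-.035,.03,.072],[.035,-.03,.072],[.035,.03,.072]],[(386.7,153.2),(255.4,153.2),(388.4,5),(253.7,4.3)],[.39,-.12,3.0])
d2=dict(np.load("pics/w2.npz")); d4=dict(np.load("pics/w4.npz"))
q=brentq(lambda s:wproj(d2,pose([.5236,.2165,3.137],np.array([[s,0,.0285]])))[0,1]-150.3,0,.1); print("band rear lamp x",q)
for h in(.064,.066):
  s=brentq(lambda s:wproj(d4,pose(b,np.array([[s,0,h]])))[0,1]-159.8,-.1,.0); print("band rear in base x",s,"gap mm",1e3*(-.035-(s+.06-q)))
o=np.array([.54997,-.14278])-b[:2]; u=np.array([np.cos(b[2]),np.sin(b[2])]); print("tool along",o@u)
```

```text
w4 [ 0.4533 -0.1294  3.0156] [[-0.6, 0.5], [0.5, 0.3], [-0.5, -0.7], [0.6, -0.3]]
band rear lamp x 0.05592152192804223
band rear in base x -0.03968697190240488 gap mm 0.6084938304471086
band rear in base x -0.039310948083265206 gap mm 0.23247001130743267
tool along -0.09761526802566109
```

```bash
python3 shift.py '[[[0.001, 0, 0, 0], [0.0018, 0, 0, 0], [0.0018, 0, 0, 0], [0.0018, 0, 0, 0]]]'; python3 w.py w5
python3 - <<'E'
import cv2,numpy as np
for n in("w4","w5"):
    g=cv2.GaussianBlur(cv2.cvtColor(cv2.imread(f"pics/{n}.png"),cv2.COLOR_BGR2GRAY),(3,3),0).astype(int)
    print(g[148:166,330],g[90,205:260])
E
```

```text
time: 17.18
tool_pos: [0.5498, -0.1426, 0.0064]
eef_rot: [0.063, 0.998, -0.0, 0.003]
contact_force: [17.1, 7.2, -6.5]
finger_gap: 0.327
finger_force: 45.0
309.70691628693146 319.26973405359365 198.83637369210382 17.225 [ 0.54982644 -0.14254137  0.00640514] [ 6.28139504e-02  9.98019027e-01 -3.61089949e-04  3.50692345e-03] -1.8060314410943463
[167 167 167 168 159 117  67  50  52  52  48  82 165 219 225 224 224 224] [189 189 189 189 189 189 189 189 189 188 164 124 104 104 105 106 106 107
 107 108 108 108 108 108 109 109 110 107  92  76  91 134 167 176 174 174
 175 190 214 226 226 226 226 226 226 226 226 222 204 181 170 170 170 170
 170]
[168 168 168 165 145 102  62  50  52  52  48  81 165 218 225 224 224 224] [189 189 189 189 189 189 189 189 189 183 156 119 104 105 106 106 107 107
 107 108 108 108 108 108 109 109 109 106  89  77 102 146 170 175 173 172
 178 197 218 225 226 226 225 225 226 226 226 220 197 175 169 170 170 170
 170]
```

```bash
python3 shift.py '[[[-0.003, 0, 0, 0], [-0.0035, 0, 0, 0]]]' | egrep "tool|contact"; python3 shift.py '[[[0, 0, 0, 0], [0, 0, 0, 0], [0, 0, 0, 0], [0, 0, 0, 0], [0, 0, 0, 0]]]' 0.75; python3 shift.py '[[[0, 0, -0.02, 0], [0, 0, -0.05, 0], [0, 0, -0.08, 0], [0, 0, -0.1, 0], [0, 0, -0.1, 0]]]' | egrep "tool|contact"
```

```text
tool_pos: [0.5496, -0.1423, 0.0056]
contact_force: [1.5, 5.0, -0.8]
time: 18.1
tool_pos: [0.5494, -0.1425, 0.0056]
eef_rot: [0.062, 0.998, -0.0, -0.0]
contact_force: [-0.2, 0.1, 0.8]
finger_gap: 0.75
finger_force: 0.0
tool_pos: [0.5503, -0.1428, 0.1069]
contact_force: [0.6, -0.0, -0.1]
```

```bash
python3 shift.py '[[[0.03, 0, 0, 0], [0.06, 0, 0, 0], [0.077, 0, 0, 0], [0.077, 0, 0, 0], [0.077, 0, 0, 0], [0.077, 0, 0, 0], [0.077, 0, 0.02, 0], [0.077, 0, 0.035, 0]]]' 0.0 ; python3 shift.py '[[[0, 0, 0.015, 0], [0, 0, 0.022, 0], [0, 0, 0.027, 0], [0, 0, 0.0295, 0], [0, 0, 0.0295, 0]]]'
```

```text
time: 19.73
tool_pos: [0.4735, -0.133, 0.0699]
eef_rot: [0.062, 0.998, -0.0, 0.0]
contact_force: [0.1, -0.5, -0.1]
finger_gap: 0.005
finger_force: 0.0
time: 20.35
tool_pos: [0.4731, -0.1329, 0.0413]
eef_rot: [0.062, 0.998, -0.0, 0.0]
contact_force: [-0.6, -0.7, 0.0]
finger_gap: 0.006
finger_force: 0.0
```

```bash
python3 shift.py '[[[0.001, 0, 0.001, 0], [0.003, 0, 0.001, 0], [0.005, 0, 0.001, 0], [0.007, 0, 0.001, 0], [0.007, 0, 0.001, 0]]]'|egrep "tool|contact"; for i in 1 2 3; do python3 shift.py '[[[0.001, 0, 0, 0], [0.002, 0, 0, 0], [0.002, 0, 0, 0]]]'|egrep "time|tool|contact"; done
```

```text
tool_pos: [0.4659, -0.132, 0.0402]
contact_force: [0.0, 0.2, -0.6]
time: 21.35
tool_pos: [0.4646, -0.1319, 0.0402]
contact_force: [3.8, -0.3, -0.8]
time: 21.72
tool_pos: [0.4617, -0.1314, 0.0401]
contact_force: [0.6, -0.6, 0.3]
time: 22.1
tool_pos: [0.4596, -0.1311, 0.04]
contact_force: [0.2, -0.1, 0.3]
```

```bash
python3 shift.py '[[[-0.003, 0, 0, 0], [-0.003, 0, -0.02, 0], [-0.02, 0, -0.06, 0], [-0.06, 0, -0.08, 0], [-0.09, 0, -0.08, 0], [-0.09, 0, -0.08, 0], [-0.09, 0, -0.08, 0]]]'; python3 w.py w6
python3 - <<'E'
import cv2,numpy as np
from plant import robot
a=cv2.imread("pics/w6.png")[0:240,180:460]; d=robot.get_image("scene")["pixels"][:,:,::-1]
s=cv2.imread("pics/scene0.png")
up=lambda i,w,h:cv2.resize(i,(w,h),interpolation=cv2.INTER_CUBIC)
cv2.imwrite("pics/f.png",np.hstack([up(a,490,420),np.vstack([up(s[175:260,210:295],210,210),up(d[170:255,210:295],210,210)])]))
E
```

```text
time: 22.98
tool_pos: [0.5484, -0.1421, 0.1196]
eef_rot: [0.062, 0.998, 0.0, -0.001]
contact_force: [-0.2, -0.3, -0.4]
finger_gap: 0.008
finger_force: 0.0
309.70691628693146 319.26973405359365 198.83637369210382 23.025 [ 0.54826603 -0.14215281  0.11971597] [ 6.23742787e-02  9.98052533e-01  2.00332639e-04 -7.42644934e-04] -1.8050185616096937
```

View pics/f.png

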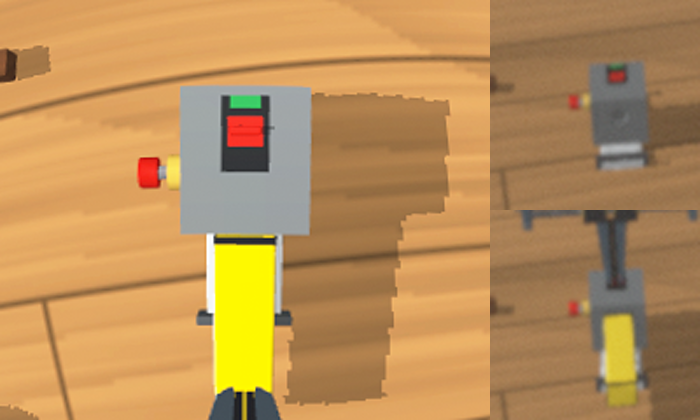

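Run:
```python
from wfit import *
from scipy.optimize import brentq
import cv2
d2=dict(np.load("pics/w2.npz")); d6=dict(np.load("pics/w6.npz"))
print(wproj(d2,pose([.5236,.2165,3.137],np.array([[.06,0,0],[.06,0,.014],[.06,0,.028],[.056,0,.028]]))))
g=cv2.imread("pics/w6.png"); print(g[126:146,318].tolist())
k=1.75*1; X=[(180+310/1.75,234.5/1.75),(180+180.5/1.75,234.5/1.75),(180+311/1.75,87/1.75),(180+181/1.75,87/1.75)]
b=wfit("w6",[[-.035,-.03,.072],[-.035,.03,.072],[.035,-.03,.072],[.035,.03,.072]],X,[.45,-.13,3.0])
for nm,row,h in(("ridge",130/1.75,.076),("edge",134,.072),("stripend",136,.064),("bandrear",139.5,.064)):
    print(nm,brentq(lambda s:wproj(d6,pose(b,np.array([[s,0,h]])))[0,1]-row,-.1,.08))
d4=dict(np.load("pics/w4.npz")); print("ridge before",brentq(lambda s:wproj(d4,pose([.4533,-.1294,3.0156],np.array([[s,0,.076]])))[0,1]-142/2.308,-.1,.08))
```

```text
[[320.03482998 138.50136405]
 [320.08104355 140.74708312]
 [320.13421013 143.33492754]
 [320.12583137 150.05060408]]
[[163, 164, 156], [163, 164, 157], [163, 163, 156], [163, 163, 156], [163, 164, 156], [163, 163, 156], [167, 163, 155], [134, 168, 172], [76, 169, 185], [33, 141, 161], [52, 41, 37], [51, 47, 45], [53, 42, 41], [52, 84, 93], [8, 232, 253], [0, 254, 255], [0, 249, 255], [0, 249, 254], [0, 249, 254], [0, 249, 254]]
w6 [ 0.4537 -0.1292  3.0155] [[-0.2, 0.2], [0.4, 0.0], [0.1, 0.0], [-0.3, -0.2]]
ridge 0.013360554367945747
edge -0.03516377011850735
stripend -0.03755270831854129
bandrear -0.04053177345476209
ridge before 0.005888178405240831
```

Run:
```python
import cv2,numpy as np
from wfit import *
for n,a,b,c in(("w2",135,155,335),("w2",135,155,305),("w4",150,164,330),("w5",150,164,330),("w6",130,144,330),("w6",130,144,312)):
    print(n,c,[(a+i,*map(int,p)) for i,p in enumerate(cv2.imread(f"pics/{n}.png")[a:b,c])])
d=dict(np.load("pics/w6.npz"))
for g in(0,.001,.002,.003): print(g,wproj(d,pose([.4537,-.1292,3.0155],np.array([[-.035,0,.072],[-.035-g,0,.064],[-.0391-g,0,.064]])))[:,1])
d=dict(np.load("pics/w5.npz"))
for g in(0,.001,.002,.003): print(g,wproj(d,pose([.4533,-.1294,3.0155],np.array([[-.035,0,.072],[-.035-g,0,.064],[-.0391-g,0,.064]])))[:,1])
```

```text
w2 335 [(135, 78, 128, 176), (136, 77, 128, 176), (137, 68, 135, 177), (138, 25, 161, 189), (139, 0, 166, 190), (140, 0, 166, 191), (141, 0, 177, 204), (142, 0, 200, 227), (143, 0, 216, 243), (144, 57, 78, 86), (145, 56, 45, 43), (146, 54, 50, 49), (147, 55, 51, 49), (148, 55, 50, 48), (149, 52, 56, 58), (150, 54, 100, 112), (151, 0, 255, 255), (152, 0, 253, 255), (153, 0, 250, 255), (154, 0, 250, 254)]
w2 305 [(135, 104, 176, 234), (136, 104, 175, 234), (137, 108, 173, 234), (138, 45, 169, 201), (139, 0, 169, 194), (140, 0, 171, 199), (141, 0, 171, 200), (142, 0, 198, 226), (143, 0, 253, 255), (144, 51, 128, 144), (145, 56, 65, 67), (146, 55, 48, 46), (147, 55, 52, 50), (148, 53, 50, 48), (149, 54, 48, 46), (150, 57, 34, 31), (151, 0, 255, 255), (152, 0, 255, 255), (153, 0, 251, 255), (154, 0, 251, 255)]
w4 330 [(150, 169, 168, 163), (151, 170, 169, 163), (152, 175, 174, 168), (153, 127, 127, 123), (154, 47, 46, 43), (155, 53, 52, 50), (156, 54, 53, 51), (157, 54, 53, 51), (158, 54, 49, 48), (159, 57, 40, 36), (160, 31, 207, 239), (161, 0, 255, 255), (162, 0, 253, 255), (163, 0, 252
[... 557 characters left out ...]
2, 0, 249, 255), (143, 0, 248, 254)]
w6 312 [(130, 163, 164, 157), (131, 164, 164, 157), (132, 168, 163, 154), (133, 124, 173, 183), (134, 47, 174, 195), (135, 40, 140, 158), (136, 51, 41, 38), (137, 50, 46, 44), (138, 53, 39, 37), (139, 48, 142, 163), (140, 0, 239, 255), (141, 0, 253, 255), (142, 0, 250, 254), (143, 0, 249, 254)]
0 [133.77270019 132.96753755 137.79141336]
0.001 [133.77270019 134.14533093 138.96581603]
0.002 [133.77270019 135.32234862 140.13930779]
0.003 [133.77270019 136.49855742 141.31185605]
0 [152.40674132 149.85136947 158.26399082]
0.001 [152.40674132 151.90990926 160.30428333]
0.002 [152.40674132 153.96425553 162.33971046]
0.003 [152.40674132 156.01424088 164.37011442]
```

The switch is on. The wrist image, though, suggests the lamp has crept out by about 1–2 mm since release, so I'll press it gently home from behind.

```bash
python3 shift.py '[[[-0.05, 0.001, 0, 0], [-0.0905, 0.001, 0, 0], [-0.0905, 0.001, 0.03, 0], [-0.0905, 0.001, 0.07, 0], [-0.0905, 0.001, 0.1, 0], [-0.0905, 0.001, 0.108, 0], [-0.0905, 0.001, 0.108, 0]]]'; python3 shift.py '[[[0.003, 0, 0, 0], [0.006, 0, 0, 0], [0.009, 0, 0, 0], [0.011, 0, 0, 0], [0.011, 0, 0, 0]]]'|egrep "time|tool|contact"; python3 shift.py '[[[0.001, 0, 0, 0], [0.002, 0, 0, 0], [0.002, 0, 0, 0]]]'|egrep "time|tool|contact"
```

```text
time: 23.95
tool_pos: [0.6391, -0.1528, 0.0124]
eef_rot: [0.062, 0.998, 0.0, -0.0]
contact_force: [1.0, 0.8, 0.9]
finger_gap: 0.004
finger_force: 0.0
time: 24.58
tool_pos: [0.6283, -0.1514, 0.0122]
contact_force: [0.2, -0.4, -0.2]
time: 24.95
tool_pos: [0.6264, -0.1511, 0.0121]
contact_force: [-0.2, -0.0, -0.7]
```

```bash
for i in 1 2 3 4 5 6; do python3 shift.py '[[[0.0007, 0, 0, 0], [0.001, 0, 0, 0]]]'|egrep "tool|contact"; done
```

```text
tool_pos: [0.6254, -0.151, 0.0121]
contact_force: [0.8, 0.3, -0.9]
tool_pos: [0.6247, -0.151, 0.0122]
contact_force: [1.0, -0.1, 0.1]
tool_pos: [0.6246, -0.151, 0.0125]
contact_force: [6.3, -0.2, 0.2]
tool_pos: [0.6245, -0.1512, 0.0128]
contact_force: [9.4, -1.4, 0.8]
tool_pos: [0.6245, -0.1512, 0.0132]
contact_force: [14.1, -2.0, 1.5]
tool_pos: [0.6244, -0.1513, 0.0135]
contact_force: [15.9, -1.1, 2.1]
```

```bash
python3 shift.py '[[[-0.006, 0, 0, 0], [-0.02, 0, 0, 0], [-0.03, 0, 0, 0], [-0.03, 0, -0.06, 0], [-0.03, 0, -0.107, 0], [0.03, 0, -0.107, 0], [0.076, -0.001, -0.107, 0], [0.076, -0.001, -0.107, 0]]]'; python3 w.py w7
python3 - <<'E'
import cv2
for n in("w6","w7"):
  for c in(312,330):print(n,[(i+130,*map(int,p)) for i,p in enumerate(cv2.imread(f"pics/{n}.png")[130:143,c])])
E
```

```text
time: 27.45
tool_pos: [0.5414, -0.1411, 0.1192]
eef_rot: [0.063, 0.998, 0.0, -0.001]
contact_force: [0.6, -0.8, 0.9]
finger_gap: 0.004
finger_force: 0.0
309.70691628693146 319.26973405359365 198.83637369210382 27.5 [ 0.54381759 -0.14169259  0.11939086] [ 6.25514190e-02  9.98041670e-01  9.76998813e-05 -3.68832497e-04] -1.806714574503023
w6 [(130, 163, 164, 157), (131, 164, 164, 157), (132, 168, 163, 154), (133, 124, 173, 183), (134, 47, 174, 195), (135, 40, 140, 158), (136, 51, 41, 38), (137, 50, 46, 44), (138, 53, 39, 37), (139, 48, 142, 163), (140, 0, 239, 255), (141, 0, 253, 255), (142, 0, 250, 254)]
w6 [(130, 163, 163, 156), (131, 163, 163, 156), (132, 167, 163, 155), (133, 135, 165, 167), (134, 74, 177, 195), (135, 27, 170, 195), (136, 51, 39, 34), (137, 51, 45, 44), (138, 51, 41, 40), (139, 52, 84, 92), (140, 11, 229, 251), (141, 0, 253, 255), (142, 0, 249, 255)]
w7 [(130, 163, 164, 157), (131, 163, 164, 157), (132, 164, 164, 157), (133, 163, 164, 157), (134, 164, 164, 157), (135, 164, 164, 158), (136, 164, 165, 157), (137, 164, 165, 158), (138, 163, 164, 156), (139, 164, 163, 156), (140, 164, 162, 154), (141, 165, 161, 154), (142, 146, 178, 184)]
w7 [(130, 163, 164, 157), (131, 164, 164, 158), (132, 164, 164, 157), (133, 164, 165, 158), (134, 163, 164, 157), (135, 163, 164, 157), (136, 164, 164, 157), (137, 163, 163, 157), (138, 163, 164, 156), (139, 164, 163, 156), (140, 164, 162, 155), (141, 167, 160, 152), (142, 154, 177, 183)]
```

```bash
python3 shift.py '[[[0, 0, 0, 0], [0, 0, 0, 0]]]' | grep tool; python3 w.py w8
python3 - <<'E'
import cv2
from wfit import *
for n,o in(("w6",0),("w8",0)):
  im=cv2.imread(f"pics/{n}.png")
  for c in(312,330):print(n,[(i+130,*map(int,p)) for i,p in enumerate(im[130:148,c]) if p[2]<150 or p[0]<120])
d=dict(np.load("pics/w8.npz"))
for g in(0,.001,.002,.003): print(g,wproj(d,pose([.4537,-.1292,3.0155],np.array([[-.035,0,.072],[-.035-g,0,.064],[-.0391-g,0,.064]])))[:,1])
E
```

```text
tool_pos: [0.5458, -0.1421, 0.1189]
309.70691628693146 319.26973405359365 198.83637369210382 27.8 [ 0.54562928 -0.14199857  0.11887547] [ 6.22648992e-02  9.98059659e-01 -9.80809843e-06  6.39702466e-06] -1.806675916476777
w6 [(134, 47, 174, 195), (135, 40, 140, 158), (136, 51, 41, 38), (137, 50, 46, 44), (138, 53, 39, 37), (139, 48, 142, 163), (140, 0, 239, 255), (141, 0, 253, 255), (142, 0, 250, 254), (143, 0, 249, 254), (144, 0, 249, 254), (145, 0, 249, 254), (146, 0, 249, 254), (147, 0, 249, 254)]
w6 [(134, 74, 177, 195), (135, 27, 170, 195), (136, 51, 39, 34), (137, 51, 45, 44), (138, 51, 41, 40), (139, 52, 84, 92), (140, 11, 229, 251), (141, 0, 253, 255), (142, 0, 249, 255), (143, 0, 248, 254), (144, 0, 248, 254), (145, 0, 248, 254), (146, 0, 248, 254), (147, 0, 248, 254)]
w8 [(137, 0, 246, 255), (138, 38, 109, 127), (139, 51, 38, 38), (140, 52, 46, 45), (141, 53, 40, 37), (142, 48, 121, 139), (143, 8, 235, 254), (144, 0, 252, 255), (145, 0, 250, 255), (146, 0, 249, 254), (147, 0, 249, 254)]
w8 [(137, 59, 219, 241), (138, 48, 131, 146), (139, 49, 66, 71), (140, 52, 43, 43), (141, 53, 40, 37), (142, 48, 117, 135), (143, 12, 232, 253), (144, 0, 252, 255), (145, 0, 249, 254), (146, 0, 249, 254), (147, 0, 248, 254)]
0 [136.93855608 136.01825588 140.84690342]
0.001 [136.93855608 137.19737883 142.02219777]
0.002 [136.93855608 138.37561907 143.19647483]
0.003 [136.93855608 139.55294353 144.3697022 ]
```

```bash
python3 -c "
from plant import robot
print(robot.finish_job())"
```

```text
the job is handed in; nothing more can be done
None
```

I handed the job in at about 28 s: the lamp is in the base against a dead stop at about 16–17 N, the switch is on and the gripper is clear. However, one push peaked at about 40 N at the stop before I backed it off, which may count as ramming. Whether the plunger has caught I infer from the dead stop, and the last picture still suggested a gap of up to about 1 mm at the mouth.

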